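# Load a tube carrier into the sample cooler's drawer

### The job

Take the tube carrier with the purple caps and stand it on the floor of the open cooler drawer, in the lane that lies in line with the green lamp. Then push the drawer fully shut. Keep the carrier upright all the way, and leave the red and yellow carriers alone.

Things in the scene. Friction and masses are not known exactly. Their poses are not given: they have to be found in the camera images.
- purple_carrier_mid (a point): Purple-capped tube carrier, loose, standing; point at its middle, 40 mm above its underside; x along it, z up. White base 96 (x) x 34 x 30 high; on its middle a purple grip tab 26 (x) x 20 thick (y), 30 to 80 mm above the underside, pinched across the 20; capped tubes at x = -34 and 34, caps 16 across, tops at 58 mm. About 160 g, same either way round.
- red_carrier_mid (a point): Middle of a carrier of the same build with red tab and caps (leave alone); same axes.
- yellow_carrier_mid (a point): Middle of a carrier of the same build with yellow tab and caps (leave alone); same axes.
- cooler: White sample cooler, fixed. Origin on the table below the middle of the hood's front edge; x points into it, z up. 260 mm wide (y), 240 deep. The hood covers x = 0 to 240 over the whole width, underside 135 and top 175 mm above the table; below it cheeks 55 mm wide at both sides leave a bay 150 mm wide for the drawer.
- drawer (a joint): Opening of the drawer in m: 0 shut (blue front panel flush with the hood's front edge), 0.090 open stop. Slides along the cooler's x, opening to -x; about 3 N of friction, stays where left. Starts 76 to 90 mm open, the rear of its lanes still under the hood.
- lane_left (a point): Centre of the floor of the drawer's left lane (cooler's +y side), 14 mm above the table; moves with the drawer, axes as the cooler. A pocket 108 mm long (x), 48 wide (y), white floor; its walls and the 12 mm thick blue front panel rise to 36 mm above the table. With the drawer shut this point is 66 mm behind the hood's front edge.
- lane_right (a point): The same for the right lane (towards the cooler's -y), 76 mm from the left one.
- handle (a point): Middle of the steel bar handle on the drawer front: a round bar along the cooler's y, 100 mm long, 35 mm out from the front panel, 22 mm above the table.
- green_lamp: Green lamp, 32 mm across and 13 mm high, fixed on top of the hood 25 mm behind its front edge, straight in line (same y in the cooler's axes) with the lane to use. Origin under its centre, axes as the cooler.
- orange_lamp: Orange lamp of the same size, in line with the other lane.
Mind the look-alikes: they are no part of the job. Leave any orange or pink look-alike of the part that bears purple_carrier_mid alone.

How it is judged:
By the outcome, as a careful person would: the job done as asked, in the order asked, and still so for the second after the job is handed in, with the robot touching nothing.
It also fails if it takes over 51 s, if anything falls off the work surface, if the arm or the gripper's body presses on something with over 40 N, if the wrist force passes 120 N, or if a joint passes its speed limit or range.

### The arm

A 6-joint arm with a two-finger parallel gripper is mounted at the origin on the work surface. World frame = base frame: x ahead of the robot, y to its left, z up, the work surface at z = 0. Lengths are in m, angles in rad, forces in N, time in s.
With the tool pointing down it reaches from about 0.35 to 0.775 m from the base axis. Payload 5.5 kg.
Tool frame: the origin (TCP) lies at the very end of the fingers, on their centre line; the grasp point (between the pads) lies env.hold_point_z behind it (env.hold_point_z is the distance from the TCP to the grasp point, in m); z points along the fingers, y is the line along which they close (so a half turn about z gives the same grasp; the last joint's range is limited). The gripper opens to 85 mm and grips with 20 to 120 N. Pads are 22 mm wide; open, the fingers measure 114 mm over their backs; the gripper's body (76 mm by 85 mm) begins 54 mm behind the grasp point. The pads swing forward as they close: fully open they stand 13 mm farther back than shut.
Start: joints at [1.196, 0.313, 0.046, 1.304, 0, 1.431], TCP at [0.134, 0.559, 0.231] pointing down, gripper open.
Joint ranges: [-2.76, 2.76], [-0.86, 1.69], [-1.03, 1.26], [-2.2, 2.34], [-1.47, 1.5], [-3.14, 3.14]. Speed limits (rad/s): [2.57, 2.57, 3.14, 3.14, 3.14, 3.14].

### API

Orientations are given as a unit quaternion [w, x, y, z].
In Python, from workcell import env gives the robot as it stands.
- The arm moves only by the tool carry_out, never from a script. Its argument "steps" is a list of rows, each a list of 3 entries, a list of its own where there are three numbers: the turn, a rotation vector about the tool's x, y, z in degrees, then the shift along the tool's x, y, z in cm, then the closure in counts, from 0 (fully open) to 255 (shut). A call has exactly 8 rows; each row is the pose to reach, as a shift and turn from the pose commanded when the call began, along the tool's axes at that moment; what a row does not reach only later rows make up. A row lasts 1/8 s, in which the tool goes at most 62.5 mm and 10.7 degrees, less where a joint would pass 70% of its speed; a pose out of reach is approached as far as the arm can. A call with a gripper value outside its range is refused whole. The fingers move at their own pace and stop on an object; "force" is the grip in N (left out, the last holds). Time passes only in rows, so rows that repeat a pose let the fingers close, or fill a call up. It gives the time, the measured TCP pose, the force, the opening and the grip force at its end, in the units of the state.
- env.get_state(): the state, without advancing time (a new reading comes with each control period).
- env.read_camera(name): name is "scene" or "top" or "wrist"; returns (picture, depth): 420x560x3 uint8, red, green, blue; 420x560 float32, m along the optical axis (not along the pixel's ray), 0 where there is no reading.
- env.get_calibration(name): a dict with "fx", "fy", "cx", "cy" (pixels), "D" ([k1, k2, p1, p2, k3] as OpenCV has them; the pictures are not rectified), "origin" and "orientation" of the camera in the world. Camera axes: x right, y up, looking along -z (the intrinsics and any distortion apply to the point x, -y, -z); pixel columns grow to the right and rows downward; lengths in m; the calibration is good to about 2 mm. A picture is of the moment at which its call begins: read the wrist's pose just before it. get_calibration takes no time and is no camera call; for the wrist camera it gives the pose at the moment of the call.
- env.hand_in(): hands the job in; it is judged then, once.
The state is a dict: "clock": time; "joint_pos": joint angles; "qvel": joint speeds; "tau": joint torques, N m; "tcp_pos": TCP position; "orientation": TCP orientation; "wrist_force": force on the tool from outside, world axes, zero at the start; "ft_torque": the same for the moment, N m; "finger_gap": finger opening in m; "grip_force": force on a finger pad.
Only numpy, scipy, OpenCV 4.12 (cv2) and the standard library are available. Lean on these libraries where they do the work, as an engineer would, in place of code of your own. Each camera call takes 0.05 s, during which the arm holds its last target. There are 200 camera calls.

## Working session

There is one attempt and no reset: what is moved stays moved. The work goes in short steps, Python scripts to look and compute and a tool call to move; the robot and the scene stay as the last step left them, time stands still between calls to the robot, and variables do not carry over. Pictures are saved under pics/ and viewed, at most 10 in all, crops included, and the job is handed in when it is done.

Besides the shell and the picture viewer there is one more tool, called after "Emit:" as name(argument=value, ...), one argument or row to a line, values as JSON. carry_out: Moves the arm, as the interface text tells. Its arguments: {"type":"object","properties":{"steps":{"type":"array","items":{"type":"array"}},"force":{"type":"number"}},"required":["steps"]}

```bash
mkdir -p pics
cat > h.py <<'E'
import numpy as np, cv2
from scipy.spatial.transform import Rotation as R
from workcell import env
def q2R(q): return R.from_quat([q[1],q[2],q[3],q[0]]).as_matrix()
def snap(name,save=None):
    c=env.get_calibration(name); im,d=env.read_camera(name)
    np.savez('last_%s.npz'%name,im=im,d=d,K=np.array([[c['fx'],0,c['cx']],[0,c['fy'],c['cy']],[0,0,1.]]),D=np.array(c['D'],float),o=np.array(c['origin']),Rm=q2R(c['orientation']))
    if save: cv2.imwrite('pics/'+save,im[:,:,::-1])
    return load(name)
def load(name): return dict(np.load('last_%s.npz'%name))
def rays(s,uv):
    p=cv2.undistortPoints(np.array(uv,float).reshape(-1,1,2),s['K'],s['D']).reshape(-1,2)
    return np.c_[p[:,0],-p[:,1],-np.ones(len(p))]@s['Rm'].T
def onz(s,uv,z):
    r=rays(s,uv); return s['o']+r*((z-s['o'][2])/r[:,2])[:,None]
def bydepth(s,uv):
    r=rays(s,uv); d=np.array([s['d'][int(v),int(u)] for u,v in uv]); return s['o']+r*d[:,None]
def proj(s,P):
    c=(np.array(P,float).reshape(-1,3)-s['o'])@s['Rm']; c=c*[1,-1,-1]
    return cv2.projectPoints(c,np.zeros(3),np.zeros(3),s['K'],s['D'])[0].reshape(-1,2)
E
python3 - <<'E'
from h import *
snap('top','top0.png'); snap('scene','scene0.png')
s=env.get_state(); print(s['tcp_pos'],s['orientation'],env.hold_point_z,s['clock'],s['finger_gap'])
print(q2R(s['orientation']).round(3))
for n in('top','scene'): print(load(n)['o'],load(n)['Rm'].round(2))
E
```

```text
[0.13361921 0.55881903 0.23051938] [-2.16018552e-04  1.17126595e-01  9.93116681e-01 -7.56026082e-04] 0.0187 0.1 0.08562737901200354
[[-0.973  0.233 -0.001]
 [ 0.233  0.973 -0.001]
 [ 0.    -0.002 -1.   ]]
[0.48533342 0.02342787 0.91941921] [[ 0.03  1.   -0.09]
 [-1.    0.03  0.01]
 [ 0.01  0.09  1.  ]]
[ 0.83515776 -0.03885368  1.05368154] [[ 0.2  -0.94  0.29]
 [ 0.98  0.19 -0.06]
 [ 0.    0.29  0.96]]
```

View pics/top0.png

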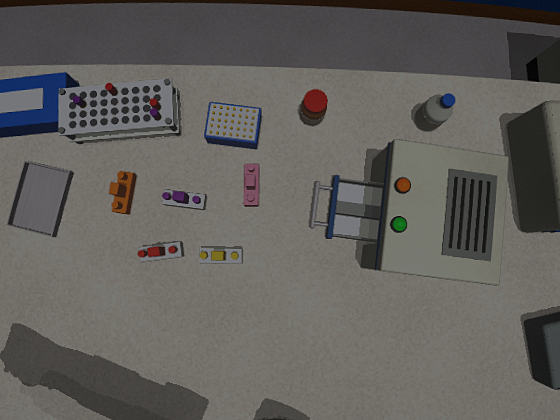

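View pics/scene0.png

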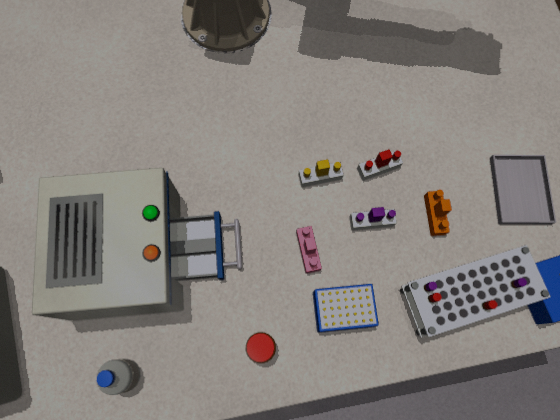

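Candidates in the top view are the purple carrier with a white base (184,199), orange look-alike (122,192), pink look-alike (251,184), red carrier (160,251), yellow carrier (220,255), and purple caps in the rack (155,112) and (77,100). I choose (184,199). The green lamp is at (400,224), so the lower lane in the picture. I'll check both in enlarged crops.

Run:
```python
from h import *
s=load('top'); im=s['im'][:,:,::-1]
a=cv2.resize(im[175:275,130:250],None,fx=5,fy=5,interpolation=cv2.INTER_CUBIC)
b=cv2.resize(im[140:285,300:420],None,fx=4,fy=4,interpolation=cv2.INTER_CUBIC)
cv2.imwrite('pics/ca.png',a); cv2.imwrite('pics/cb.png',b)
```

```text
(no output)
```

View pics/ca.png

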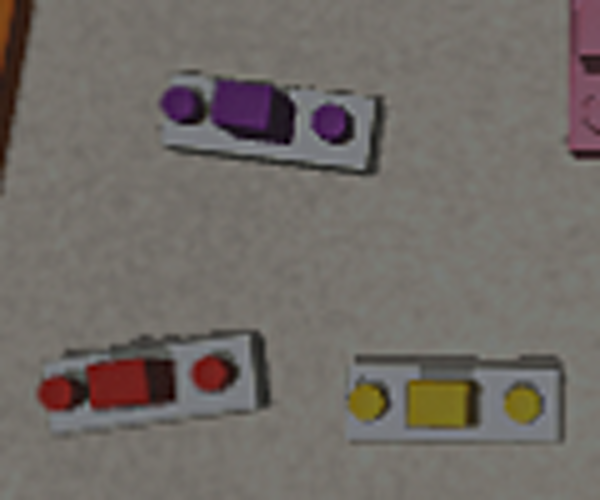

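View pics/cb.png

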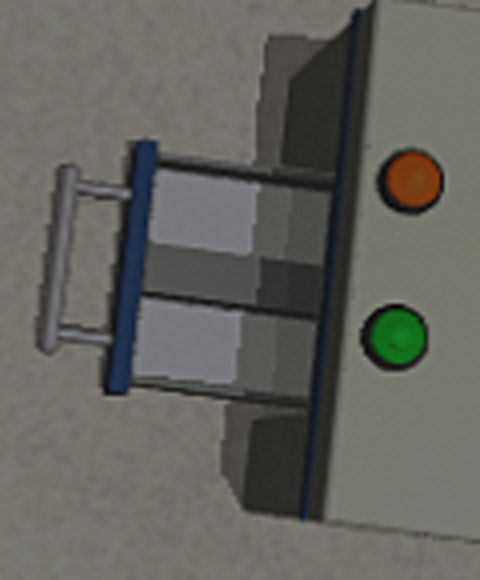

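The crops confirm the purple carrier: white base, with caps at full-frame (166.6,195.8) and (196.4,199.6). The green lamp at (399.3,224) lines up with the lower, right lane. Next I measure both.

```bash
cat >> h.py <<'E'
def to(pos,Rt):
    "turn (deg) and shift (cm) in tool axes from the present pose"
    s=env.get_state(); R0=q2R(s['orientation'])
    return np.degrees(R.from_matrix(R0.T@Rt).as_rotvec()).round(1),((np.array(pos)-s['tcp_pos'])@R0*100).round(2)
E
python3 - <<'E'
from h import *
s=load('top')
c=onz(s,[(166.6,195.8),(196.4,199.6)],.058); t=onz(s,[(178.2,196.4)],.080)
print('caps',c.round(4),'mid',c.mean(0).round(4),'len',np.linalg.norm(c[0]-c[1]),'tab',t.round(4), 'yaw',np.degrees(np.arctan2(*(c[0]-c[1])[[1,0]])))
L=onz(s,[(403.25,185),(399.25,224)],.188); print('lamps',L.round(4),np.linalg.norm(L[0]-L[1]))
y=(L[0]-L[1])[:2]; y/=np.linalg.norm(y); x=np.array([y[1],-y[0]]); o=L.mean(0)[:2]-.025*x
print('cooler o',o,'x',x,'yaw',np.degrees(np.arctan2(x[1],x[0])))
f=lambda P:np.c_[(P[:,:2]-o)@x,(P[:,:2]-o)@y].round(4)
e=onz(s,[(393.75,145),(381.25,270)],.175); print('hoodedge',f(e))
p=onz(s,[(300+138/4,140+142/4),(300+107/4,140+390/4),(300+155/4,140+145/4),(300+130/4,140+390/4)],.036);print('panel front2, back2',f(p))
h=onz(s,[(317,182.5),(312,227)],.027);print('handle',f(h))
d=bydepth(s,[(403,185),(399,224),(331,210),(345,190),(340,225),(178,196),(315,205)]);print(d.round(4),f(d))
E
```

```text
caps [[0.606  0.2578 0.058 ]
 [0.5992 0.1913 0.058 ]] mid [0.6026 0.2246 0.058 ] len 0.06685957044728236 tab [[0.6022 0.2266 0.08  ]] yaw 84.18837837834734
lamps [[ 0.6209 -0.2235  0.188 ]
 [ 0.5464 -0.2153  0.188 ]] 0.07494272150556755
cooler o [ 0.58636549 -0.19455422] x [-0.10868619 -0.99407611] yaw -96.23958543759187
hoodedge [[ 0.0026  0.1166]
 [ 0.0043 -0.1273]]
panel front2, back2 [[-0.0872  0.0706]
 [-0.0875 -0.0718]
 [-0.0773  0.0702]
 [-0.0747 -0.0701]]
handle [[-0.124   0.0507]
 [-0.1225 -0.0522]]
[[ 0.6211 -0.2235  0.1866]
 [ 0.5463 -0.2144  0.1895]
 [ 0.5868 -0.1086  0.0352]
 [ 0.6371 -0.1441  0.0133]
 [ 0.5549 -0.1327  0.0161]
 [ 0.6031  0.227   0.0802]
 [ 0.598  -0.0729  0.0284]] [[ 0.025   0.0377]
 [ 0.0241 -0.0377]
 [-0.0855 -0.0089]
 [-0.0557  0.0449]
 [-0.0581 -0.038 ]
 [-0.4209 -0.0292]
 [-0.1222 -0.0016]]
```

```bash
cat >> h.py <<'E'
o=np.array([.58637,-.19455]); xc=np.array([-.10869,-.99408,0]); yc=np.array([.99408,-.10869,0])
def Rt(tilt,yaw=0):
    t=np.radians(tilt); z=np.cos(t)*np.array([0,0,-1])+np.sin(t)*xc
    M=np.c_[np.cross(yc,z),yc,z]; return R.from_euler('z',yaw,degrees=True).as_matrix()@M
def C(x,y,z): return np.r_[o+x*xc[:2]+y*yc[:2],z]
def tcp(g,M): return np.array(g)+env.hold_point_z*M[:,2]
E
python3 - <<'E'
from h import *
M=Rt(35,.4); g=np.array([.6026,.225,.057]); p=tcp(g,M)
print(p,M.round(3)); print(to(p-.12*M[:,2],M))
E
```

```text
[0.60150867 0.21432974 0.04168186] [[ 0.083  0.995 -0.058]
 [ 0.815 -0.102 -0.571]
 [-0.574  0.    -0.819]]
(array([ 25. , -28.6,  79.6]), array([-52.61, -15.78,   9.07]))
```

Emit:
carry_out(
  steps=[
    [[3,-3.5,10],[-6,-2,0],0],
    [[6,-7,20],[-12,-4,1],0],
    [[9,-11,30],[-18,-6,2],0],
    [[12.5,-14,40],[-25,-8,3],0],
    [[16,-18,50],[-31,-10,4],0],
    [[19,-21.5,60],[-38,-12,5.5],0],
    [[22,-25,70],[-45,-14,7],0],
    [[25,-28.6,79.6],[-52.6,-15.8,9],0],
  ],
  force=40,
)

```text
clock: 1.1
tcp_pos: [0.56, 0.3086, 0.1544]
orientation: [0.197, 0.698, 0.653, -0.218]
wrist_force: [0.3, -0.0, 0.7]
finger_gap: 0.0857
grip_force: 0.0
```

Run:
```python
from h import *
M=Rt(35,.4); p=tcp([.6026,.225,.057],M); s=env.get_state()
print(to(p-.12*M[:,2],M), to(p,M), s['clock'],s['joint_pos'],s['tcp_pos'],np.abs(s['qvel']).max())
```

```text
(array([ 0.6, -0.8,  1.8]), array([-1.06,  5.03,  2.41])) (array([ 0.6, -0.8,  1.8]), array([-1.22,  4.9 , 14.41])) 1.1 [ 0.58560371  0.83950875  0.58975513  1.71997817 -0.45674344  2.31773047] [0.56004847 0.30855573 0.15438402] 1.4305043837198763
```

Emit:
carry_out(
  steps=[
    [[0.6,-0.8,1.5],[-1,4,2],0],
    [[0.6,-0.8,1.5],[-1,4.5,2.4],0],
    [[0.6,-0.8,1.5],[-1,4.5,2.4],0],
    [[0.6,-0.8,1.5],[-1,4.5,2.4],0],
    [[0.6,-0.8,1.5],[-1,4.5,2.4],0],
    [[0.6,-0.8,1.5],[-1,4.5,2.4],0],
    [[0.6,-0.8,1.5],[-1,4.5,2.4],0],
    [[0.6,-0.8,1.5],[-1,4.5,2.4],0],
  ],
)

```text
clock: 2.1
tcp_pos: [0.6019, 0.285, 0.1402]
orientation: [0.2, 0.704, 0.643, -0.223]
wrist_force: [-0.2, 0.4, -0.2]
finger_gap: 0.0856
grip_force: 0.0
```

Run:
```python
from h import *
M=Rt(35,.4); p=tcp([.6026,.225,.057],M); s=env.get_state()
print(to(p,M), s['joint_pos'],s['tcp_pos'])
w=snap('wrist','w1.png'); print(proj(w,[[.6026,.225,.08],[.606,.2585,.058],[.5992,.191,.058]]))
```

```text
(array([ 0.1, -0.1,  0.6]), array([-0.13,  0.66, 12.1 ])) [ 0.53067647  0.9012719   0.67244896  1.73221991 -0.48086091  2.2892123 ] [0.60189658 0.28496781 0.14016163]
[[293.90233352 232.89009102]
 [294.99892827 184.59390681]
 [292.41675078 232.44398999]]
```

View pics/w1.png

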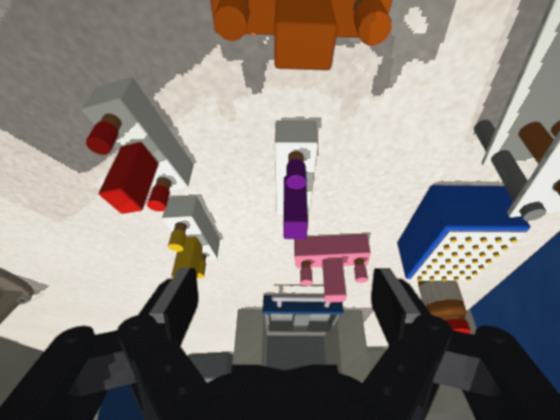

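The picture shows the purple carrier at (295,200), with its near cap at (296,182) against a prediction of (295,185), so the estimate holds. I descend along the tool and close.

Emit:
carry_out(
  steps=[
    [[0,0,0.6],[0,0.6,2],0],
    [[0,0,0.6],[-0.1,0.7,4.5],0],
    [[0,0,0.6],[-0.1,0.7,7],0],
    [[0,0,0.6],[-0.1,0.7,9.5],0],
    [[0,0,0.6],[-0.1,0.7,11.2],0],
    [[0,0,0.6],[-0.1,0.7,12.1],0],
    [[0,0,0.6],[-0.1,0.7,12.1],0],
    [[0,0,0.6],[-0.1,0.7,12.1],100],
  ],
)

```text
clock: 3.15
tcp_pos: [0.6024, 0.2149, 0.042]
orientation: [0.202, 0.708, 0.639, -0.222]
wrist_force: [-0.6, 0.1, 0.1]
finger_gap: 0.0699
grip_force: 0.0
```

Emit:
carry_out(
  steps=[
    [[0,0,0],[0,0,0],255],
    [[0,0,0],[0,0,0],255],
    [[0,0,0],[0,0,0],255],
    [[0,0,0],[0,0,0],255],
    [[0,0,0],[0,0,0],255],
    [[0,0,0],[0,0,0],255],
    [[0,0,0],[0,0,0],255],
    [[0,0,0],[0,0,0],255],
  ],
)

```text
clock: 4.15
tcp_pos: [0.6021, 0.2146, 0.0414]
orientation: [0.202, 0.708, 0.639, -0.222]
wrist_force: [0.5, 1.5, 1.3]
finger_gap: 0.0195
grip_force: 45.4
```

Run:
```python
from h import *
s=env.get_state(); M=q2R(s['orientation']); print(s['tcp_pos']-env.hold_point_z*-M[:,2]*-1, s['grip_force'], s['finger_gap'])
print('up 12cm in tool axes (cm):',(np.array([0,0,12])@M).round(2))
g=C(-.022,-.038,.071+.10); Mt=Rt(35); print('to above lane',to(tcp(g,Mt),Mt))
```

```text
[0.60317773 0.22525818 0.05678186] 45.37936270236969 0.019468535451006883
up 12cm in tool axes (cm): [-6.87  0.02 -9.84]
to above lane (array([ 0.3, -0.1,  0.3]), array([-39.1 ,  -1.21,  13.35]))
```

Emit:
carry_out(
  steps=[
    [[0,0,0],[-0.5,0,-0.8],255],
    [[0,0,0],[-1.7,0,-2.4],255],
    [[0,0,0],[-3,0,-4.3],255],
    [[0,0,0],[-4.5,0,-6.4],255],
    [[0,0,0],[-5.8,0,-8.3],255],
    [[0,0,0],[-6.6,0,-9.5],255],
    [[0,0,0],[-6.9,0,-9.8],255],
    [[0,0,0],[-6.9,0,-9.8],255],
  ],
)

```text
clock: 5.15
tcp_pos: [0.6017, 0.2139, 0.161]
orientation: [0.201, 0.708, 0.639, -0.222]
wrist_force: [0.2, -0.3, -3.2]
finger_gap: 0.0196
grip_force: 44.8
```

Run:
```python
from h import *
s=env.get_state(); print(s['grip_force'],s['finger_gap'],s['wrist_force'])
Mt=Rt(35); print('to front above',to(tcp(C(-.078,-.038,.177),Mt),Mt))
```

```text
44.84378635883331 0.019564462018029413 [ 0.17381666 -0.25954095 -3.22548535]
to front above (array([ 0.3, -0.1,  0.3]), array([-27.94,  -1.14,  19.43]))
```

Emit:
carry_out(
  steps=[
    [[0.3,0,0.3],[-1.5,0,1],255],
    [[0.3,0,0.3],[-5,-0.2,3.5],255],
    [[0.3,0,0.3],[-9.3,-0.4,6.5],255],
    [[0.3,0,0.3],[-14,-0.6,9.7],255],
    [[0.3,0,0.3],[-18.7,-0.8,13],255],
    [[0.3,0,0.3],[-23,-1,16],255],
    [[0.3,0,0.3],[-26.3,-1.1,18.3],255],
    [[0.3,0,0.3],[-27.9,-1.1,19.4],255],
  ],
)

```text
clock: 6.15
tcp_pos: [0.5547, -0.1251, 0.1608]
orientation: [0.199, 0.711, 0.636, -0.225]
wrist_force: [0.3, 0.7, -1.8]
finger_gap: 0.0191
grip_force: 44.8
```

Run:
```python
from h import *
s=env.get_state(); print(s['grip_force'],s['finger_gap'],s['joint_pos'])
Mt=Rt(35); print('down',to(tcp(C(-.078,-.038,.112),Mt),Mt)); print('now',to(tcp(C(-.078,-.038,.177),Mt),Mt))
t=snap('top'); 
im=t['im'][140:290,290:420,::-1]; a=cv2.resize(im,None,fx=4,fy=4,interpolation=cv2.INTER_CUBIC)
b=cv2.resize(snap('wrist')['im'][:,:,::-1],(280,210)); c=np.zeros((600,800,3),np.uint8); c[:,:520]=a; c[:210,520:]=b; cv2.imwrite('pics/t2.png',c)
```

```text
44.829100370407104 0.019102288716815095 [-0.06001766  0.39027362 -0.15633872  1.06254332 -0.60863871  1.63311842]
down (array([-0.2, -0.1, -0. ]), array([3.81, 0.12, 5.16]))
now (array([-0.2, -0.1, -0. ]), array([ 0.09,  0.11, -0.17]))
```

View pics/t2.png

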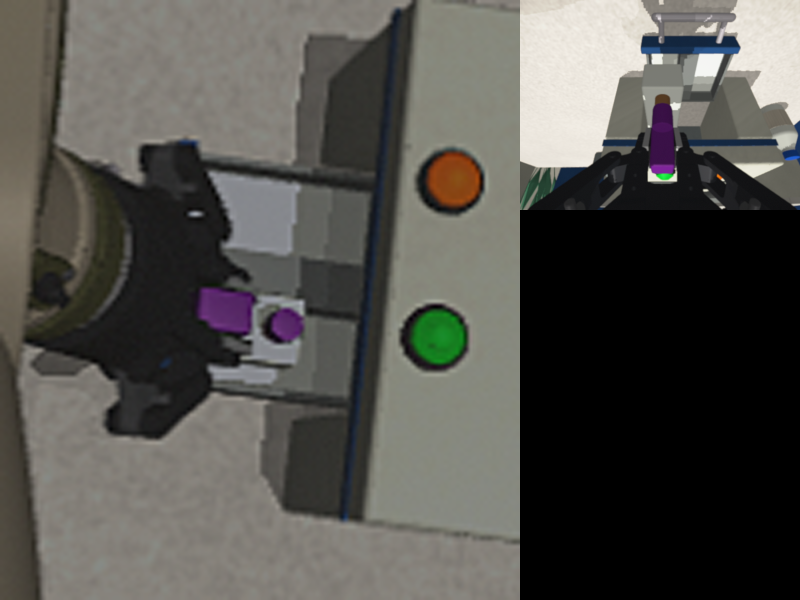

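The top view shows the carrier, tab at (225,310) and cap at (284,325), hanging level over the green-lamp lane. The lamp is at (436,337). Next I lower it and slide it under the hood.

Emit:
carry_out(
  steps=[
    [[0,0,0],[1,0.1,1.4],255],
    [[0,0,0],[2.5,0.1,3.4],255],
    [[0,0,0],[3.8,0.1,5.2],255],
    [[0,0,0],[3.3,0.1,5.5],255],
    [[0,0,0],[2,0.1,6.4],255],
    [[0,0,0],[0.4,0.1,7.6],255],
    [[0,0,0],[-0.6,0.1,8.3],255],
    [[0,0,0],[-0.8,0.1,8.4],255],
  ],
)

```text
clock: 7.25
tcp_pos: [0.5516, -0.1786, 0.0983]
orientation: [0.201, 0.711, 0.636, -0.223]
wrist_force: [-0.4, 0.3, -1.0]
finger_gap: 0.0195
grip_force: 44.9
```

Run:
```python
from h import *
s=env.get_state(); print(s['grip_force'],s['finger_gap'],s['wrist_force'])
Mt=Rt(35); print('place',to(tcp(C(-.022,-.038,.0715),Mt),Mt))
```

```text
44.880650639534 0.019508458071628553 [-0.40589993  0.32916099 -1.01234936]
place (array([ 0. , -0.1, -0.1]), array([ 2.35, -0.17,  3.5 ]))
```

Emit:
carry_out(
  steps=[
    [[0,0,0],[0.4,-0.2,0.6],255],
    [[0,0,0],[0.9,-0.2,1.3],255],
    [[0,0,0],[1.4,-0.2,2.1],255],
    [[0,0,0],[1.8,-0.2,2.7],255],
    [[0,0,0],[2.1,-0.2,3.1],255],
    [[0,0,0],[2.25,-0.2,3.35],255],
    [[0,0,0],[2.35,-0.2,3.5],255],
    [[0,0,0],[2.35,-0.2,3.5],255],
  ],
)

```text
clock: 8.25
tcp_pos: [0.5496, -0.178, 0.0556]
orientation: [0.2, 0.71, 0.637, -0.223]
wrist_force: [-0.5, -0.4, -2.6]
finger_gap: 0.0198
grip_force: 44.8
```

Run:
```python
from h import *
s=env.get_state(); print(s['grip_force'],s['finger_gap'],s['wrist_force'])
Mt=Rt(35); print('place',to(tcp(C(-.022,-.038,.0708),Mt),Mt))
im=snap('top')['im'][140:290,290:420,::-1]; a=cv2.resize(im,None,fx=4,fy=4,interpolation=cv2.INTER_CUBIC)
b=cv2.resize(snap('wrist')['im'][:,:,::-1],(280,210)); c=np.zeros((600,800,3),np.uint8); c[:,:520]=a; c[:210,520:]=b; cv2.imwrite('pics/t3.png',c)
```

```text
44.83455955982208 0.01975328493837707 [-0.5138577  -0.38691416 -2.6403655 ]
place (array([ 0. , -0.1,  0. ]), array([-0.09,  0.03,  0.08]))
```

View pics/t3.png

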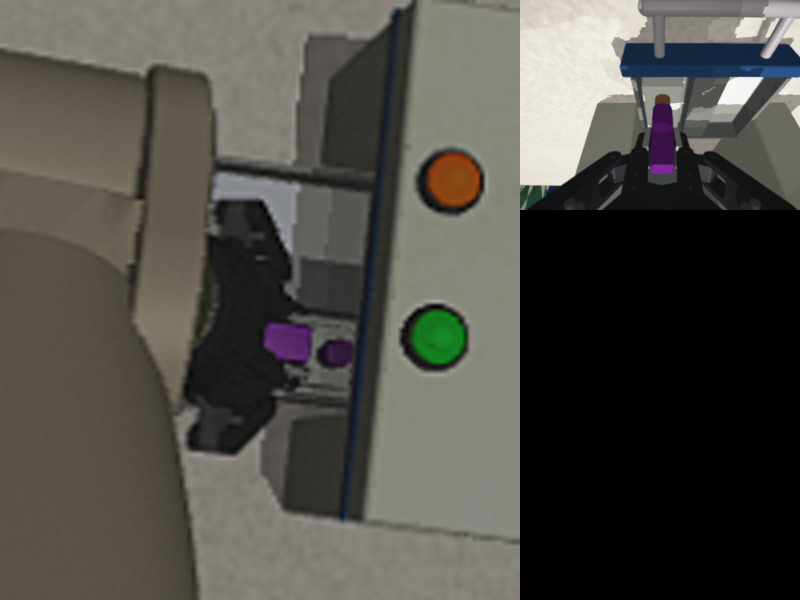

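The carrier sits between the lane walls, its tab at (287,342), with the gripper clear of the hood. I lower the last millimetre and release.

Emit:
carry_out(
  steps=[
    [[0,0,0],[0.02,0,0.03],255],
    [[0,0,0],[0.04,0,0.06],255],
    [[0,0,0],[0.06,0,0.09],255],
    [[0,0,0],[0.07,0,0.1],255],
    [[0,0,0],[0.07,0,0.1],255],
    [[0,0,0],[0.07,0,0.1],255],
    [[0,0,0],[0.07,0,0.1],255],
    [[0,0,0],[0.07,0,0.1],255],
  ],
)

```text
clock: 9.35
tcp_pos: [0.5497, -0.1781, 0.0554]
orientation: [0.201, 0.71, 0.637, -0.224]
wrist_force: [-2.2, 2.6, 6.6]
finger_gap: 0.0194
grip_force: 46.2
```

Emit:
carry_out(
  steps=[
    [[0,0,0],[0,0,0],180],
    [[0,0,0],[0,0,0],150],
    [[0,0,0],[0,0,0],120],
    [[0,0,0],[0,0,0],120],
    [[0,0,0],[0,0,0],120],
    [[0,0,0],[0,0,0],120],
    [[0,0,0],[0,0,0],120],
    [[0,0,0],[0,0,0],120],
  ],
)

```text
clock: 10.35
tcp_pos: [0.5495, -0.178, 0.0542]
orientation: [0.2, 0.71, 0.637, -0.224]
wrist_force: [-0.3, -0.2, -1.1]
finger_gap: 0.0452
grip_force: 0.0
```

Run:
```python
from h import *
s=env.get_state(); print(s['grip_force'],s['finger_gap'],s['wrist_force'])
M=Rt(0); 
print('handle pre, vertical', to(C(-.21,0,.10),M), C(-.21,0,.10))
print('handle pre, tilt35', to(C(-.21,0,.10),Rt(35)))
```

```text
0.0 0.04517645529747021 [-0.34906295 -0.20830206 -1.06426299]
handle pre, vertical (array([-0. , 34.9,  0. ]), array([ 13.57,   3.85, -15.07])) [0.6091949 0.0142068 0.1      ]
handle pre, tilt35 (array([-0. , -0.1,  0. ]), array([ 13.57,   3.85, -15.07]))
```

Emit:
carry_out(
  steps=[
    [[0,0,0],[0,0,-1.5],120],
    [[0,0,0],[0,0,-4.5],120],
    [[0,0,0],[0,0,-8],120],
    [[0,0,0],[0,0,-12],120],
    [[0,5,0],[3.5,1,-13],150],
    [[0,10,0],[8,2,-14],255],
    [[0,15,0],[12,3.4,-15],255],
    [[0,20,0],[13.6,3.9,-15],255],
  ],
)

```text
clock: 11.35
tcp_pos: [0.6105, 0.0163, 0.0985]
orientation: [0.086, 0.737, 0.663, -0.096]
wrist_force: [-0.8, -0.2, -0.0]
finger_gap: 0.0002
grip_force: 0.0
```

Run:
```python
from h import *
s=env.get_state(); print(s['finger_gap'],s['wrist_force'],s['tcp_pos'])
M=Rt(15); print('low',to(C(-.20,0,.012),M),'push start',to(C(-.145,0,.012),M), 'end',to(C(-.05,0,.012),M))
im=snap('top')['im'][140:290,290:420,::-1]; a=cv2.resize(im,None,fx=4,fy=4,interpolation=cv2.INTER_CUBIC)
cv2.imwrite('pics/t4.png',a)
```

```text
0.00020386921368075475 [-0.8131518  -0.20174175 -0.01281856] [0.610459   0.01632987 0.09847953]
low (array([ 0. , -0.2,  0.2]), array([ 1.02, -0.1 ,  8.67])) push start (array([ 0. , -0.2,  0.2]), array([-4.3 , -0.12, 10.08])) end (array([ 0. , -0.2,  0.2]), array([-13.49,  -0.15,  12.5 ]))
```

View pics/t4.png

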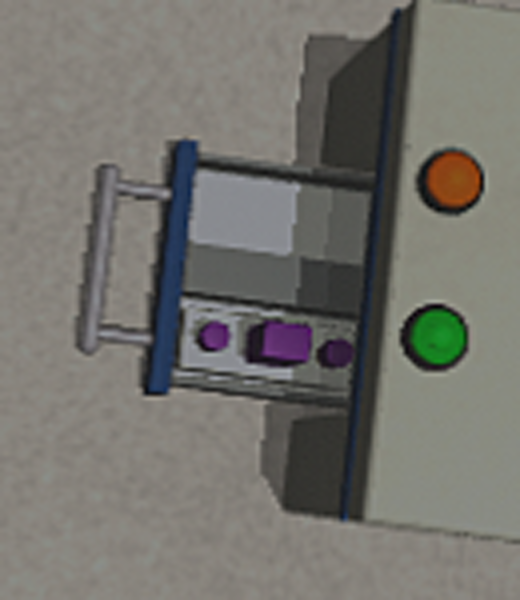

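The carrier stands upright in the lane, with caps at (213,335) and (335,352), and the gripper is clear. Now I go behind the handle bar and push.

Emit:
carry_out(
  steps=[
    [[0,0,0],[0.3,-0.1,2],255],
    [[0,0,0],[0.7,-0.1,5],255],
    [[0,0,0],[1,-0.1,7.5],255],
    [[0,0,0],[1,-0.1,8.6],255],
    [[0,0,0],[-0.5,-0.1,9],255],
    [[0,0,0],[-2,-0.1,9.4],255],
    [[0,0,0],[-3.5,-0.1,9.8],255],
    [[0,0,0],[-4.3,-0.1,10],255],
  ],
)

```text
clock: 12.4
tcp_pos: [0.6016, -0.0544, 0.0146]
orientation: [0.087, 0.739, 0.661, -0.096]
wrist_force: [-0.6, -0.4, 0.3]
finger_gap: -0.0001
grip_force: 0.0
```

Run:
```python
from h import *
s=env.get_state(); print(s['wrist_force'],s['tcp_pos'])
M=Rt(15); print('x -.06',to(C(-.06,0,.012),M),'x -.045',to(C(-.045,0,.012),M))
```

```text
[-0.59458144 -0.39769153  0.3425857 ] [ 0.60156277 -0.05439755  0.0145736 ]
x -.06 (array([ 0. , -0.1, -0.1]), array([-7.76,  0.02,  2.34])) x -.045 (array([ 0. , -0.1, -0.1]), array([-9.21,  0.02,  2.72]))
```

Emit:
carry_out(
  steps=[
    [[0,0,0],[-0.5,0,0.2],255],
    [[0,0,0],[-1.3,0,0.4],255],
    [[0,0,0],[-2.2,0,0.7],255],
    [[0,0,0],[-3.2,0,1],255],
    [[0,0,0],[-4.2,0,1.3],255],
    [[0,0,0],[-5.2,0,1.6],255],
    [[0,0,0],[-6,0,1.8],255],
    [[0,0,0],[-6.5,0,2],255],
  ],
)

```text
clock: 13.4
tcp_pos: [0.5938, -0.1211, 0.0112]
orientation: [0.087, 0.738, 0.662, -0.097]
wrist_force: [0.0, 3.1, 2.2]
finger_gap: -0.0
grip_force: 1.4
```

Emit:
carry_out(
  steps=[
    [[0,0,0],[-0.3,0,0.1],255],
    [[0,0,0],[-0.6,0,0.2],255],
    [[0,0,0],[-0.9,0,0.25],255],
    [[0,0,0],[-1.2,0,0.3],255],
    [[0,0,0],[-1.4,0,0.35],255],
    [[0,0,0],[-1.6,0,0.4],255],
    [[0,0,0],[-1.7,0,0.45],255],
    [[0,0,0],[-1.7,0,0.45],255],
  ],
)

```text
clock: 14.4
tcp_pos: [0.5918, -0.138, 0.0111]
orientation: [0.086, 0.738, 0.662, -0.097]
wrist_force: [1.2, 1.1, -3.1]
finger_gap: -0.0001
grip_force: 1.5
```

Run:
```python
from h import *
s=env.get_state(); print(s['wrist_force'],s['tcp_pos'])
p=s['tcp_pos'][:2]-o; print('tcp cooler x,y',p@xc[:2],p@yc[:2])
```

```text
[ 1.22690908  1.13156873 -3.09071103] [ 0.59175585 -0.13796477  0.01108042]
tcp cooler x,y -0.05683563283289903 -0.0007962801850225165
```

Emit:
carry_out(
  steps=[
    [[0,0,0],[-0.1,0,0.03],255],
    [[0,0,0],[-0.2,0,0.05],255],
    [[0,0,0],[-0.3,0,0.08],255],
    [[0,0,0],[-0.4,0,0.1],255],
    [[0,0,0],[-0.5,0,0.13],255],
    [[0,0,0],[-0.5,0,0.13],255],
    [[0,0,0],[-0.5,0,0.13],255],
    [[0,0,0],[-0.5,0,0.13],255],
  ],
)

```text
clock: 15.4
tcp_pos: [0.5914, -0.143, 0.0113]
orientation: [0.087, 0.738, 0.662, -0.097]
wrist_force: [-0.9, 2.8, -2.0]
finger_gap: -0.0002
grip_force: 1.4
```

Emit:
carry_out(
  steps=[
    [[0,0,0],[-0.05,0,0.01],255],
    [[0,0,0],[-0.1,0,0.03],255],
    [[0,0,0],[-0.15,0,0.04],255],
    [[0,0,0],[-0.2,0,0.05],255],
    [[0,0,0],[-0.2,0,0.05],255],
    [[0,0,0],[-0.2,0,0.05],255],
    [[0,0,0],[-0.2,0,0.05],255],
    [[0,0,0],[-0.2,0,0.05],255],
  ],
)

```text
clock: 16.4
tcp_pos: [0.5912, -0.145, 0.0112]
orientation: [0.087, 0.738, 0.662, -0.097]
wrist_force: [-1.3, 2.8, -2.6]
finger_gap: -0.0
grip_force: 1.4
```

Emit:
carry_out(
  steps=[
    [[0,0,0],[-0.05,0,0.01],255],
    [[0,0,0],[-0.1,0,0.03],255],
    [[0,0,0],[-0.15,0,0.04],255],
    [[0,0,0],[-0.2,0,0.05],255],
    [[0,0,0],[-0.2,0,0.05],255],
    [[0,0,0],[-0.2,0,0.05],255],
    [[0,0,0],[-0.2,0,0.05],255],
    [[0,0,0],[-0.2,0,0.05],255],
  ],
)

```text
clock: 17.4
tcp_pos: [0.5911, -0.1471, 0.0113]
orientation: [0.087, 0.738, 0.662, -0.097]
wrist_force: [-1.7, 2.3, -1.8]
finger_gap: 0.0002
grip_force: 1.4
```

Run:
```python
from h import *
t=snap('scene'); im=t['im'][150:310,130:260,::-1]; a=cv2.resize(im,None,fx=3.7,fy=3.7,interpolation=cv2.INTER_CUBIC)
cv2.imwrite('pics/t5.png',a); s=env.get_state(); print(s['wrist_force'])
```

```text
[-2.0950152   1.65306243 -2.44860089]
```

View pics/t5.png

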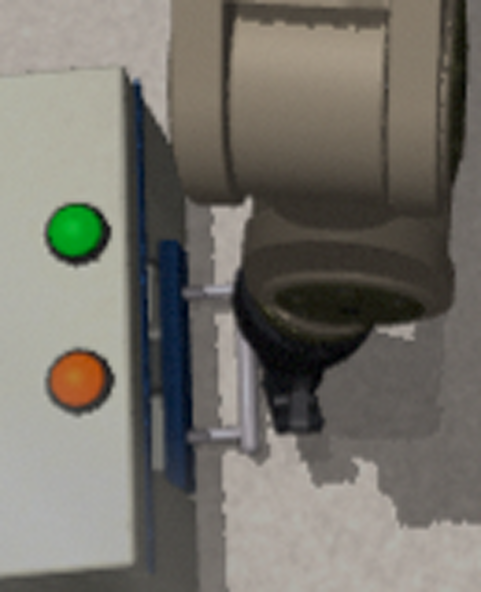

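The picture shows the panel front edge from (181,245) to (192,490), still out from the hood. I'll measure the remaining opening.

Run:
```python
from h import *
t=load('scene'); p=onz(t,[(130+181/3.7,150+245/3.7),(130+192/3.7,150+490/3.7)],.036)
print([(q[:2]-o)@xc[:2] for q in p])
h=onz(t,[(130+248/3.7,150+400/3.7)],.027); print((h[0,:2]-o)@xc[:2])
s=env.get_state(); print((s['tcp_pos'][:2]-o)@xc[:2])
```

```text
[np.float64(-0.0015093678617016668), np.float64(-0.003305717773984637)]
-0.035439523711509165
-0.047682487913401364
```

Emit:
carry_out(
  steps=[
    [[0,0,0],[-0.05,0,0.01],255],
    [[0,0,0],[-0.1,0,0.03],255],
    [[0,0,0],[-0.15,0,0.04],255],
    [[0,0,0],[-0.2,0,0.05],255],
    [[0,0,0],[-0.2,0,0.05],255],
    [[0,0,0],[-0.2,0,0.05],255],
    [[0,0,0],[-0.2,0,0.05],255],
    [[0,0,0],[-0.2,0,0.05],255],
  ],
)

```text
clock: 18.45
tcp_pos: [0.5911, -0.1474, 0.0113]
orientation: [0.086, 0.738, 0.663, -0.096]
wrist_force: [-1.2, 9.2, -0.3]
finger_gap: -0.0002
grip_force: 4.1
```

Emit:
carry_out(
  steps=[
    [[0,0,0],[-0.05,0,0.01],255],
    [[0,0,0],[-0.1,0,0.03],255],
    [[0,0,0],[-0.15,0,0.04],255],
    [[0,0,0],[-0.15,0,0.04],255],
    [[0,0,0],[-0.15,0,0.04],255],
    [[0,0,0],[-0.15,0,0.04],255],
    [[0,0,0],[-0.15,0,0.04],255],
    [[0,0,0],[-0.15,0,0.04],255],
  ],
)

```text
clock: 19.45
tcp_pos: [0.591, -0.1475, 0.0113]
orientation: [0.085, 0.737, 0.663, -0.095]
wrist_force: [-0.7, 13.5, 1.6]
finger_gap: -0.0002
grip_force: 6.3
```

Force rose to 13 N with the tool stopped, so the drawer is at its end stop. I back off.

Emit:
carry_out(
  steps=[
    [[0,0,0],[0.5,0,-0.2],255],
    [[0,0,0],[1.5,0,-0.5],255],
    [[0,0,0],[3.5,0,-1],255],
    [[0,0,0],[6,0,-2],255],
    [[0,0,0],[9,0,-3.5],255],
    [[0,0,0],[12,0,-6],255],
    [[0,0,0],[14,0,-9],255],
    [[0,0,0],[15,0,-11],255],
  ],
)

```text
clock: 20.45
tcp_pos: [0.6101, 0.0241, 0.0802]
orientation: [0.087, 0.737, 0.663, -0.096]
wrist_force: [0.1, -0.1, 0.3]
finger_gap: -0.0
grip_force: 0.0
```

Emit:
carry_out(
  steps=[
    [[0,0,0],[2,0,-4],255],
    [[0,0,0],[5,0,-8],255],
    [[0,0,0],[8,0,-11],255],
    [[0,0,0],[8,0,-11],255],
    [[0,0,0],[8,0,-11],255],
    [[0,0,0],[8,0,-11],255],
    [[0,0,0],[8,0,-11],255],
    [[0,0,0],[8,0,-11],255],
  ],
)

```text
clock: 21.45
tcp_pos: [0.6208, 0.1258, 0.1643]
orientation: [0.086, 0.738, 0.662, -0.097]
wrist_force: [0.2, -0.3, -0.6]
finger_gap: -0.0
grip_force: 0.0
```

Run:
```python
from h import *
t=snap('scene'); im=t['im'][150:310,100:260,::-1]; a=cv2.resize(im,None,fx=3.7,fy=3.7,interpolation=cv2.INTER_CUBIC)
s=t['im'][100:280,220:480,::-1]; b=np.zeros((592,792,3),np.uint8); b[:,:592]=a; b[:138,592:]=cv2.resize(s,(200,138)); cv2.imwrite('pics/t6.png',b)
print(env.get_state()['wrist_force'])
```

```text
[ 0.95317645  0.38244943 -0.73020322]
```

View pics/t6.png

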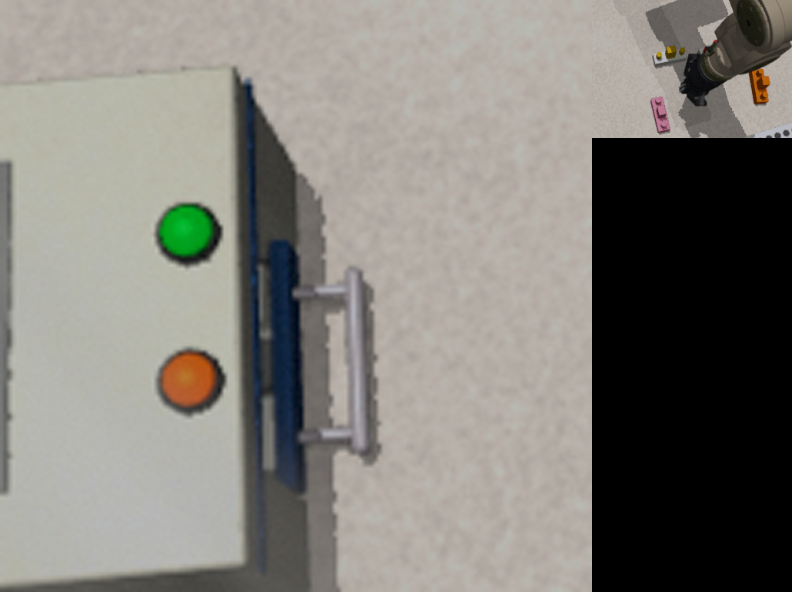

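The panel front at (297,245) to (303,490) is flush with the cheek fronts, and the gripper is clear of everything. I hand it in.

```bash
python3 -c "from workcell import env; print(env.hand_in())"
```

```text
the job is handed in; nothing more can be done
None
```

The purple carrier stands upright in the green-lamp (right) lane, the drawer is pushed shut to its stop, the red and yellow carriers were not touched, and the job was handed in at about 21.5 s of robot time.

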